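# Ratchet the aquarium turntable round to its stop

## Robot

A 6-joint arm with a two-finger parallel gripper is mounted at the origin on the work surface. World frame = base frame: x ahead of the robot, y to its left, z up, the work surface at z = 0. Lengths are in m, angles in rad, forces in N, time in s.
With the tool pointing down it reaches from about 0.25 to 0.775 m from the base axis. Payload 4 kg.
Tool frame: the origin (TCP) lies on the centre line of the jaws, within the pads' length; the fingertips stand 8 mm ahead of it and the grasp point (between the pads) lies 11 mm behind it; z points along the fingers, y is the direction in which the jaws open and shut (so a half turn about z gives the same grasp; the last joint's range is limited). The gripper opens to 94 mm and grips with 3 to 60 N. Pads are 16 mm wide; open, the fingers measure 119 mm over their backs; the gripper's body (75 mm by 177 mm) begins 78 mm behind the grasp point.
Start: joints at [1.022, 0.087, 1.371, -0, 1.684, -0.103], TCP at [0.237, 0.496, 0.214] pointing down, gripper open.
Joint ranges: [-3.1, 3.1], [-0.76, 2.03], [0.27, 2.55], [-1.08, 4.22], [0.17, 2.65], [-2.57, 2.57]. Speed limits (rad/s): [2.79, 2.79, 3.14, 3.14, 3.14, 3.14].

## Interface

Orientations are given as [roll, pitch, yaw] about the fixed x, y, z axes, in that order (R = Rz(yaw) Ry(pitch) Rx(roll)).
In Python, from bench import * gives the robot as it stands.
- The arm moves only by the tool step_arm, never from a script. Its argument "steps" is a list of rows, each an object of numbers: "jaw": the opening, from 0 (shut) to 1 (fully open); "tx", "ty", "tz": the shift along the tool's x, y, z in m; "ax", "ay", "az": the turn, a rotation vector about the tool's x, y, z in rad. In form: [{"jaw": .., "tx": .., "ty": .., "tz": .., "ax": .., "ay": .., "az": ..}, ...]. A call has 1 to 8 rows; each row is the pose to reach, as a shift and turn from the pose measured when the call began, along the tool's axes at that moment; what a row does not reach only later rows make up. A row lasts 1/10 s, in which the tool goes at most 50 mm and 8.59 degrees, less where a joint would pass 70% of its speed; a pose out of reach is approached as far as the arm can. A call with a gripper value outside its range is refused whole. The fingers move at their own pace and stop on an object; the grip force is fixed at half the most. Time passes only in rows, so rows that repeat a pose let the fingers close. It gives the time, the measured TCP pose, the force and the opening at its end, in the units of the state.
- get_obs(): the state, without advancing time (a new reading comes with each control period).
- snapshot(name): name is "scene" or "side" or "wrist"; returns (picture, depth): 400x640x3 uint8, red, green, blue; 400x640 float32, m along the optical axis (not along the pixel's ray), 0 where there is no reading.
- camera_model(name): a dict with "intrinsics" (3x3 intrinsics, pixels), "origin" and "orientation" of the camera in the world. Camera axes: x right, y down, z forward; pixel columns grow to the right and rows downward; lengths in m; the calibration is good to about 2 mm. A picture is of the moment at which its call begins: read the wrist's pose just before it. camera_model takes no time and is no camera call; for the wrist camera it gives the pose at the moment of the call.
- close_job(): hands the job in, once; it reports no verdict.
Trained networks look in the newest picture that a camera, given by its name, has taken for a name from the list of things; names that differ only in an ending like _2 or _b are one class to them, and where a whole thing is asked for, a point or a joint stands for the part that bears it (a point fixed in the world has none). Each returns a list of dicts, best first, with "confidence" (0 to 1); they miss things now and then, are a little off and sometimes report something else, mostly with a low value. They report only what shows in the picture. A call takes as long as a camera call. They do not tell look-alikes from the thing itself.
- silhouettes(camera, query): "pixels" (400x640 bool, what is visible of it) and "rect" ([left, top, right, bottom] in pixels, round what is visible of it).
The state is a dict: "time": time; "joint_positions": joint angles; "qvel": joint speeds; "joint_torque": joint torques, N m; "tool_pos": TCP position; "ee_rot": TCP orientation; "wrist_force": force on the tool from outside, world axes, zero at the start; "wrist_torque": the same for the moment, N m; "width": finger opening in m.
Only numpy, scipy, OpenCV 4.12 (cv2) and the standard library are available. Lean on these libraries where they do the work, as an engineer would, in place of code of your own. Each camera call takes 0.05 s, during which the arm holds its last target. There are 200 camera calls.

## Task

Bring the ratchet turntable round to its stop: tip its direction toggle over so that it drives anticlockwise (seen from above), then swing the upright handle back and forth until the turntable's lug runs onto the sprung stop, lean on the handle there with a steady 10 to 15 N to press it home, but no harder, and let go. Move the turntable only with its handle, keep everything on it standing, and leave the other things on the shelf alone.

Things in the scene. Friction and masses are not known exactly. Their poses are not given: they have to be found in the camera images.
- turntable: white plastic turntable lying level. Origin on its vertical turning axis at shelf height; x axis along the radius that ends at its lug's front face; z up. Flange 236 mm across, top 21 mm above the shelf, ringed with 40 upright teeth (9 degrees apart, tops at 25 mm); inside the ring a plate 180 mm across, top at 33 mm, carries four loose things. 0.25 N m of friction; stays where left.
- lug (a point): centre of the leading (anticlockwise) face of the small grey lug that sticks out 24 mm beyond the turntable's flange, 131 mm from the axis, 17 mm above the shelf
- stop: aluminium stop block, 32 mm tall, fixed on the shelf just outside the flange, with a rubber-faced spring buffer that the lug runs onto. Origin on the turntable's axis at shelf height; x axis along the radius in which the free buffer's face lies. The buffer gives way by 1 mm for each 9 N.
- stop_face (a point): centre of the free (uncompressed) buffer's face, 131 mm from the axis, 17 mm above the shelf. The lug meets it when lug arrives here, coming round anticlockwise seen from above.
- handle (a joint): angle of the ratchet handle about the turntable's axis, rad, anticlockwise seen from above positive; it swings from -0.45 to 0.45 between hard stops (0.2 N m of friction, stays where it is left). Swing it slowly, under 0.2 m/s at the grip, or the pawl bounces off the teeth.
- handle_grip (a point): grip point of the ratchet handle: a steel bar that runs out from under the turntable, to the left as the robot sees it, and ends in an upright round post with a rubber sleeve 20 mm in diameter, from 63 to 128 mm above the shelf. The point is on the post's axis, 160 mm from the turntable's axis, 100 mm above the shelf.
- pawl (a joint): lean of the direction toggle, rad: 0 upright, positive anticlockwise about the turntable's axis seen from above, negative clockwise. Falls over centre to either side by its weight; rests at up to 0.48 or -0.48, at only 0.2 when on top of a tooth. The handle drives the turntable only in the direction of the lean; swung the other way it clicks over the teeth and leaves the turntable still (play up to 9 degrees before it bites).
- toggle_ball (a point): centre of the heavy 28 mm steel ball on top of the direction toggle: a 7 mm steel stem carried by the handle over the ring of teeth, 108 mm from the turntable's axis, on the line from that axis to the handle's post. It pivots about a level radial pin 50 mm below the ball's centre, 52 mm above the shelf. About 1 N at the ball tips it over.
- diffuser_mid (a point): glass CO2 diffuser: round foot 42 mm wide, thin stem, wider head, 62 mm tall, standing loose on the turntable; this point is half-way up on its own axis, z along that axis
- counter_base_mid (a point): white ceramic bubble counter base: stepped round block, 50 mm wide at the foot, 36 mm tall, standing loose on the turntable; this point is half-way up on its own axis, z along that axis
- pipette_holder_mid (a point): stainless steel pipette holder: cup 40 mm wide, 65 mm tall, standing loose on the turntable; this point is half-way up on its own axis, z along that axis
- drop_checker_mid (a point): clear acrylic drop checker: round foot 40 mm wide, bulb above it, 56 mm tall, standing loose on the turntable; this point is half-way up on its own axis, z along that axis
- ornament_mid (a point): blue plastic arch ornament, 45 x 90 mm, 71 mm tall, loose on the shelf; this point is half-way up, z along its upright axis
- food_jar_mid (a point): fish food jar, 56 mm wide, 75 mm tall, loose on the shelf; this point is half-way up, z along its upright axis
- feed_bottle_mid (a point): amber plant feed bottle, 50 mm wide, 140 mm tall, loose on the shelf; this point is half-way up, z along its upright axis
- hose_collar_mid (a point): black plastic collar, 48 mm wide, 20 mm tall, loose on the shelf; this point is half-way up, z along its upright axis
Things that resemble listed ones, but are neither listed nor needed, are in the scene too. Leave any pink or yellow look-alike of the part that bears drop_checker_mid alone. What is shaped like the part that bears diffuser_mid but yellow is not meant.

How it is judged:
On the way, in this order (a step that is already met when the one before it is completed fails the run):
1. the direction toggle has been tipped over to the anticlockwise side (value of joint pawl above 0.1 rad), for 0.2 s.
2. the lug is pressed home on the sprung stop with 5 N or more (contact force between turntable and stop above 5 N and value of joint pawl above 0.1 rad), for 0.15 s.
At the end, for the whole second after the job is handed in: the lug rests within 3 mm of the free buffer's face with the turntable still, the toggle leans anticlockwise (over 0.1 rad), and the four things on the turntable stand upright (tilt under 0.2 rad) with their centres within 85 mm of its axis (distance between lug and stop_face below 0.003 m and value of joint pawl above 0.1 rad and angular speed of turntable below 0.05 rad/s and angle between each of diffuser_mid, counter_base_mid, pipette_holder_mid, drop_checker_mid's own z axis and vertical below 0.2 rad and horizontal distance between each of diffuser_mid, counter_base_mid, pipette_holder_mid, drop_checker_mid and turntable below 0.085 m); the robot touches nothing.
It fails at once if the stop is pressed by the lug with more than 18 N (contact force between turntable and stop above 18 N).
It fails at once if the robot pushes the turntable itself or its lug, rather than the handle (more than 1 N) (contact force between any of the fingers, the arm and turntable above 1 N).
It fails at once if something on the turntable is knocked over (tilt over 0.4 rad) or off it (angle between any of diffuser_mid, counter_base_mid, pipette_holder_mid, drop_checker_mid's own z axis and vertical above 0.4 rad or horizontal distance between any of diffuser_mid, counter_base_mid, pipette_holder_mid, drop_checker_mid and turntable above 0.1 m).
It fails at once if another thing on the shelf is moved more than 20 mm (distance of any of ornament_mid, food_jar_mid, feed_bottle_mid, hose_collar_mid from where it was at the start of the episode above 0.02 m).
It also fails if it takes over 72 s, if anything falls off the work surface, if the arm or the gripper's body presses on something with over 40 N, if the wrist force passes 120 N, or if a joint passes its speed limit or range.

## Working session

There is one attempt and no reset: what is moved stays moved. The work goes in short steps, Python scripts to look and compute and a tool call to move; the robot and the scene stay as the last step left them, time stands still between calls to the robot, and variables do not carry over. Pictures are saved under pics/ and viewed, about 8 in all and at most 12, crops included, and the job is handed in when it is done.

Besides the shell and the picture viewer there is one more tool, called as name(argument=value, ...), one argument or row to a line, values as JSON. step_arm: Moves the arm, as the interface text tells. Its arguments: {"type":"object","properties":{"steps":{"type":"array"}},"required":["steps"]}

```bash
mkdir -p pics; cat > h.py <<'E'
from bench import *
import numpy as np, cv2
def cloud(cam,d):
    m=camera_model(cam);K=np.array(m["intrinsics"]);o=np.array(m["origin"]);R=np.array(m["orientation"])
    if R.shape!=(3,3):
        from scipy.spatial.transform import Rotation as Ro
        R=Ro.from_euler('xyz',R).as_matrix() if R.size==3 else Ro.from_quat(R).as_matrix()
    v,u=np.mgrid[:400,:640]
    P=np.stack([(u-K[0,2])/K[0,0]*d,(v-K[1,2])/K[1,1]*d,d],-1)
    return P@R.T+o
def save(n,a): cv2.imwrite(f"pics/{n}.png",a[...,::-1])
E
python3 - <<'E'
from h import *
print(get_obs())
ims=[]
for c in("scene","side"):
    p,d=snapshot(c);np.savez(f"{c}0.npz",p=p,d=d,P=cloud(c,d));print(c,camera_model(c));ims.append(p)
    P=cloud(c,d)
    for q in("turntable","stop","handle","toggle_ball","lug","handle_grip","diffuser_mid","counter_base_mid","pipette_holder_mid","drop_checker_mid","ornament_mid","food_jar_mid","feed_bottle_mid","hose_collar_mid"):
        try:
          for s in silhouettes(c,q)[:2]:
            m=s["pixels"]&(d>0);print(c,q,round(s["confidence"],2),s["rect"],np.median(P[m],0).round(3) if m.any() else None, P[m][:,2].max().round(3) if m.any() else None)
        except Exception as e: print(q,e)
save("scene0",ims[0]);save("side0",ims[1])
E
```

```text
{'time': 0.0, 'joint_positions': array([ 1.02191625e+00,  8.79122755e-02,  1.37223085e+00,  1.16047230e-05,
        1.68354563e+00, -1.03132022e-01]), 'qvel': array([ 1.87189253e-04,  8.22712558e-05,  3.15637212e-04, -1.18359955e-03,
       -5.40061178e-04, -4.91167195e-04]), 'joint_torque': array([-1.43342877e-03, -3.40182924e+01, -3.02424216e+01,  7.15101860e-02,
        3.31409101e-02, -1.89282378e-04]), 'tool_pos': array([0.23687219, 0.49581348, 0.21233935]), 'ee_rot': array([-3.13950888e+00, -2.27264111e-04,  2.69584566e+00]), 'wrist_force': array([-0.68032723,  1.25687084, -0.83752059]), 'wrist_torque': array([ 0.017843  ,  0.00497726, -0.03408971]), 'width': 0.09395734726197923}
scene {'intrinsics': array([[455.82646283,   0.        , 315.76747534],
       [  0.        , 455.82646283, 205.86863447],
       [  0.        ,   0.        ,   1.        ]]), 'origin': array([1.10546326, 0.3887543 , 1.07423622]), 'orientation': array([-2.52489273e+00,  1.88922548e-03,  2.12707196e+00])}
scene turntable 0.91 [239.1, 184.4, 324.9, 257.0] [ 0.583 -0.054  0.029] 0.129
scene turntable 0.4 
[... 2924 characters left out ...]
5.7, 347.9, 239.1] [ 0.504 -0.074  0.071] 0.091
side drop_checker_mid 0.56 [271.5, 240.0, 285.4, 265.9] [ 0.344 -0.052  0.038] 0.058
side ornament_mid 0.75 [442.8, 304.8, 496.8, 362.9] [ 0.615 -0.426  0.039] 0.074
side ornament_mid 0.5 [367.0, 209.1, 381.5, 225.1] [ 0.606 -0.082  0.053] 0.097
side food_jar_mid 0.82 [302.9, 111.1, 317.7, 138.5] [0.622 0.396 0.046] 0.077
side food_jar_mid 0.61 [332.9, 216.6, 349.1, 239.9] [ 0.504 -0.074  0.068] 0.091
side feed_bottle_mid 0.6 [397.8, 325.0, 430.4, 376.3] [ 0.478 -0.428  0.088] 0.142
side hose_collar_mid 0.66 [274.6, 150.7, 290.6, 168.7] [0.489 0.299 0.015] 0.022
side hose_collar_mid 0.42 [400.4, 327.2, 431.2, 381.2] [ 0.478 -0.428  0.089] 0.142
```

```bash
python3 - <<'E'
from h import *
from scipy.optimize import least_squares
out=[]
for c,b in(("scene",(215,150,375,300)),("side",(260,130,420,290))):
    f=np.load(c+"0.npz");P=f["P"].reshape(-1,3);out.append(cv2.resize(f["p"][b[1]:b[3],b[0]:b[2]],(400*2,800) if 0 else (400,400),interpolation=cv2.INTER_CUBIC) )
    def fit(m,r,x0):
        Q=P[m];s=least_squares(lambda x:np.hypot(*(Q[:,:2]-x[:2]).T)-r,x0,loss='soft_l1',f_scale=.002);return s.x.round(4),m.sum()
    x0=np.array([.575,-.065]);dist=np.hypot(*(P[:,:2]-x0).T)
    # plate surface z~.033 -> edge fit: area mask via flange-top points
    rel=(dist<.16)
    for it in range(4):
        m=(abs(P[:,2]-.034)<.004)&(np.hypot(*(P[:,:2]-x0).T)<.13)
        Q=P[m]; ang=np.arctan2(*(Q[:,:2]-x0).T[::-1]); rr=np.hypot(*(Q[:,:2]-x0).T)
    m=(P[:,2]>.016)&(P[:,2]<.030)&(dist<.14)&(dist>.085)
    print(c,"plate z median",np.median(Q[:,2]))
    hull=cv2.convexHull(P[m][:,:2].astype(np.float32))[:,0]
    print("hull circle",cv2.minEnclosingCircle(hull))
    m=(P[:,2]>.07)&(P[:,2]<.135)&(P[:,1]>.07)&(P[:,1]<.13)&(abs(P[:,0]-.6)<.05);print("post",m.sum(),fit(m,.010,[.6,.09]),P[m].min(0),P[m].max(0))
    m=(P[:,2]>.09)&(P[:,2]<.125)&(P[:,1]>.015)&(P[:,1]<.06)&(abs(P[:,0]-.6)<.04);Q2=P[m];s=least_squares(lambda x:np.linalg.norm(Q2-x,axis=1)-.014,[.6,.035,.1],loss='soft_l1',f_scale=.002);print("ball",m.sum(),s.x.round(4))
save("v1",np.hstack(out))
E
```

```text
scene plate z median 0.0339615629434884
hull circle ((0.5775644183158875, -0.06748669594526291), 0.13794328272342682)
post 126 (array([0.5973, 0.0889]), np.int64(126)) [0.58885829 0.08089672 0.07007814] [0.60936647 0.09903425 0.13227811]
ball 96 [0.6037 0.0333 0.0986]
side plate z median 0.032522121523607006
hull circle ((0.5782149434089661, -0.06970182061195374), 0.13599097728729248)
post 135 (array([0.5986, 0.0892]), np.int64(135)) [0.5877242  0.07688617 0.07004639] [0.60455897 0.09883012 0.12862972]
ball 84 [0.6047 0.0341 0.098 ]
```

View pics/v1.png

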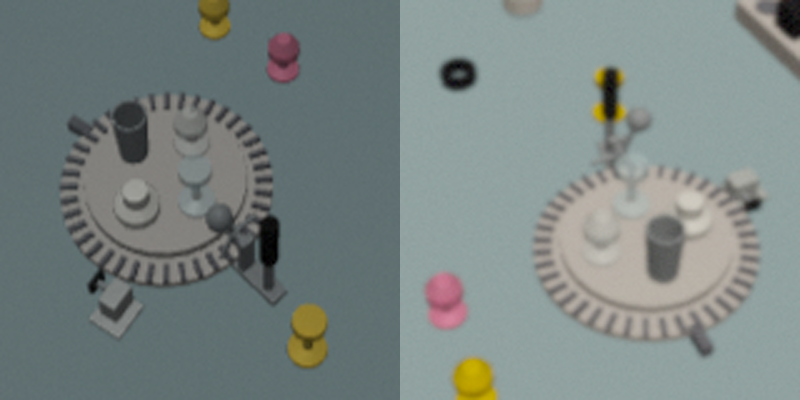

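```bash
python3 - <<'E'
from h import *
ax=np.array([.578,-.0685])
for c in("scene","side"):
    f=np.load(c+"0.npz");P=f["P"].reshape(-1,3);p=f["p"].reshape(-1,3)
    d=P[:,:2]-ax;r=np.hypot(*d.T);a=np.degrees(np.arctan2(d[:,1],d[:,0]))
    m=(r>.124)&(r<.19)&(P[:,2]>.010)&(P[:,2]<.045)
    h,e=np.histogram(a[m],np.arange(-180,181,4));print(c,[(int(e[i]),int(h[i])) for i in range(90) if h[i]])
    for lo,hi in((-150,-90),(-10,50)):
        k=m&(a>lo)&(a<hi)&(r>.128)
        for q in np.argsort(a[k]): print(a[k][q].round(1),r[k][q].round(3),P[k][q,2].round(3),p[k][q],end=' | ')
        print()
E
```

```text
scene [(-180, 11), (-176, 9), (-172, 12), (-168, 8), (-164, 11), (-160, 6), (-156, 10), (-152, 6), (-148, 5), (-144, 6), (-140, 3), (-136, 2), (-108, 5), (-104, 24), (-100, 6), (0, 7), (8, 19), (12, 34), (16, 43), (20, 5), (24, 1), (76, 20), (80, 89), (84, 48), (88, 1), (112, 2), (116, 2), (120, 8), (124, 4), (128, 6), (132, 8), (136, 7), (140, 5), (144, 14), (148, 6), (152, 12), (156, 9), (160, 11), (164, 10), (168, 11), (172, 10), (176, 10)]
-149.4 0.133 0.021 [ 94 101 103] | -145.6 0.129 0.02 [114 117 115] | -143.2 0.131 0.024 [80 88 90] | -141.9 0.131 0.024 [ 85  96 100] | -140.5 0.13 0.021 [107 116 116] | -105.8 0.13 0.021 [81 90 92] | -104.3 0.139 0.025 [84 94 97] | -104.1 0.129 0.025 [75 80 83] | -104.1 0.133 0.026 [80 87 89] | -104.0 0.129 0.02 [69 70 75] | -103.8 0.137 0.023 [75 79 83] | -103.4 0.141 0.025 [82 89 92] | -103.3 0.131 0.025 [71 74 76] | -102.8 0.139 0.024 [71 74 77] | -102.5 0.134 0.025 [71 74 77] | -102.3 0.129 0.025 [70 72 76] | -102.3 0.142 0.021 [78 86 89] | -102.3 0.141 0.027 [ 90 102 104] | -101.3 0.144 0.023 [ 91 103 106] | -101.1 0.134 0.028 [70 74 77] 
[... 7162 characters left out ...]
 167 162] | 12.0 0.129 0.032 [170 169 164] | 12.4 0.134 0.032 [169 171 164] | 12.4 0.138 0.029 [166 169 164] | 12.8 0.139 0.032 [161 168 162] | 13.6 0.133 0.031 [170 170 164] | 13.9 0.138 0.031 [165 168 163] | 14.0 0.133 0.034 [171 172 165] | 14.1 0.13 0.032 [170 170 163] | 14.8 0.14 0.032 [162 169 164] | 15.2 0.129 0.031 [170 172 164] | 15.3 0.133 0.032 [170 171 163] | 15.3 0.137 0.033 [166 171 164] | 16.1 0.135 0.033 [166 168 162] | 16.2 0.131 0.031 [170 171 164] | 16.7 0.128 0.032 [172 173 166] | 16.8 0.133 0.033 [166 168 162] | 17.0 0.142 0.03 [160 167 163] | 17.6 0.14 0.031 [158 164 161] | 17.8 0.131 0.032 [164 169 164] | 18.4 0.129 0.029 [169 170 165] | 19.4 0.132 0.029 [159 166 161] |
```

```bash
cat >> h.py <<'E'
from scipy.spatial.transform import Rotation as Ro
AX=np.array([.578,-.0685])
def rows(*targets):
    "targets (x,y,z,yaw): tool-frame shift/turn from the present pose, tool pointing down"
    o=get_obs();R=Ro.from_euler('xyz',o["ee_rot"])
    print("t",round(o["time"],2),"tcp",o["tool_pos"].round(4),"yaw",o["ee_rot"].round(3),"F",o["wrist_force"].round(2),"w",round(o["width"],4))
    for x,y,z,w in targets:
        t=R.inv().apply(np.array([x,y,z])-o["tool_pos"]);a=(R.inv()*Ro.from_euler('xyz',[np.pi,0,w])).as_rotvec()
        print("t",t.round(4),"a",a.round(3))
def arc(deg,r=.160,z=.092):
    "pose with the cage's centre at polar angle deg about the axis, jaws tangential"
    a=np.radians(deg);return (*(AX+r*np.array([np.cos(a),np.sin(a)])),z,a)
E
python3 -c "
from h import *
rows((.650,.038,.212,1.44))"
```

```text
t 1.5 tcp [0.2372 0.4962 0.2135] yaw [3.142 0.    2.696] F [-0.02 -0.41  0.86] w 0.094
t [-0.5701 -0.2354  0.0015] a [0.    0.    1.256]
```

step_arm(
  steps=[
    {"jaw":0,"tx":-0.57,"ty":-0.235,"tz":0,"ax":0,"ay":0,"az":1.256},
    {"jaw":0,"tx":-0.57,"ty":-0.235,"tz":0,"ax":0,"ay":0,"az":1.256},
    {"jaw":0,"tx":-0.57,"ty":-0.235,"tz":0,"ax":0,"ay":0,"az":1.256},
    {"jaw":0,"tx":-0.57,"ty":-0.235,"tz":0,"ax":0,"ay":0,"az":1.256},
    {"jaw":0,"tx":-0.57,"ty":-0.235,"tz":0,"ax":0,"ay":0,"az":1.256},
    {"jaw":0,"tx":-0.57,"ty":-0.235,"tz":0,"ax":0,"ay":0,"az":1.256},
    {"jaw":0,"tx":-0.57,"ty":-0.235,"tz":0,"ax":0,"ay":0,"az":1.256},
    {"jaw":0,"tx":-0.57,"ty":-0.235,"tz":0,"ax":0,"ay":0,"az":1.256},
  ],
)

```text
time: 2.3
tool_pos: [0.5062, 0.1975, 0.2138]
ee_rot: [3.141, -0.001, 1.489]
wrist_force: [1.1, -0.6, 0.5]
width: 0.0333
```

```bash
python3 -c "
from h import *
rows((.650,.038,.212,1.44))"
```

```text
t 2.3 tcp [0.5062 0.1975 0.2138] yaw [ 3.141e+00 -1.000e-03  1.489e+00] F [ 1.1  -0.64  0.46] w 0.0333
t [-0.1473  0.1563  0.0018] a [ 0.001 -0.001  0.049]
```

step_arm(
  steps=[
    {"jaw":0,"tx":-0.147,"ty":0.156,"tz":0,"ax":0,"ay":0,"az":0.049},
    {"jaw":0,"tx":-0.147,"ty":0.156,"tz":0,"ax":0,"ay":0,"az":0.049},
    {"jaw":0,"tx":-0.147,"ty":0.156,"tz":0,"ax":0,"ay":0,"az":0.049},
    {"jaw":0,"tx":-0.147,"ty":0.156,"tz":0,"ax":0,"ay":0,"az":0.049},
    {"jaw":0,"tx":-0.147,"ty":0.156,"tz":0,"ax":0,"ay":0,"az":0.049},
    {"jaw":0,"tx":-0.147,"ty":0.156,"tz":0,"ax":0,"ay":0,"az":0.049},
  ],
)

```text
time: 2.9
tool_pos: [0.6506, 0.0363, 0.2125]
ee_rot: [-3.141, -0.0, 1.437]
wrist_force: [-0.3, 0.8, -0.1]
width: 0.0006
```

```bash
python3 - <<'E'
from h import *
p,d=snapshot("wrist");P=cloud("wrist",d).reshape(-1,3)
print(camera_model("wrist")["origin"])
save("w1",p)
for n,m,r in(("ball",(P[:,2]>.095)&(P[:,2]<.122)&(np.hypot(P[:,0]-.604,P[:,1]-.034)<.025),.014),):
    Q=P[m];print(n,m.sum())
    if m.sum()>20:
        s=least_squares(lambda x:np.linalg.norm(Q-x,axis=1)-r,[.6,.035,.1],loss='soft_l1',f_scale=.002) if 0 else None;print(Q.mean(0),Q[:,2].max())
m=(P[:,2]>.118)&(P[:,2]<.135)&(np.hypot(P[:,0]-.598,P[:,1]-.089)<.03);print("post",m.sum(),P[m].mean(0) if m.any() else 0)
m=(abs(P[:,2]-.033)<.004)&(np.hypot(*(P[:,:2]-AX).T)<.13);print(m.sum())
rows((.650,.038,.096,1.44))
E
```

```text
[0.66012341 0.11218618 0.38460348]
ball 610
[0.60574535 0.03995262 0.10808689] 0.11376312711464842
post 441 [0.59913731 0.09304366 0.12781823]
4336
t 2.95 tcp [0.6496 0.0382 0.2131] yaw [-3.140e+00 -1.000e-03  1.439e+00] F [-0.94  0.78 -0.5 ] w 0.0003
t [-0.0003  0.0005  0.1171] a [-0.001 -0.001 -0.001]
```

View pics/w1.png

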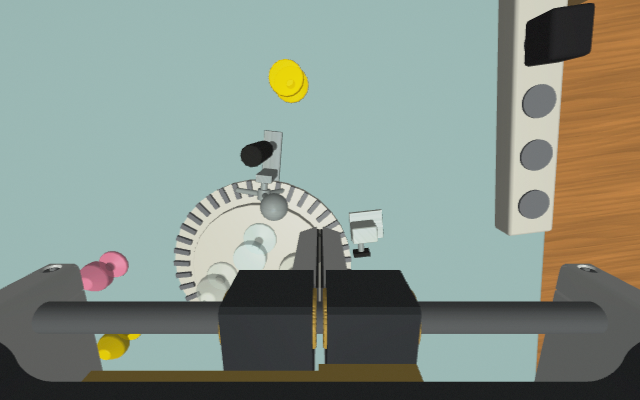

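step_arm(
  steps=[
    {"jaw":0,"tx":0,"ty":0,"tz":0.05},
    {"jaw":0,"tx":0,"ty":0,"tz":0.1},
    {"jaw":0,"tx":0,"ty":0,"tz":0.116},
    {"jaw":0,"tx":0,"ty":0,"tz":0.116},
    {"jaw":0,"tx":0,"ty":-0.008,"tz":0.116},
    {"jaw":0,"tx":0,"ty":-0.014,"tz":0.116},
    {"jaw":0,"tx":0,"ty":-0.02,"tz":0.116},
    {"jaw":0,"tx":0,"ty":-0.026,"tz":0.116},
  ],
)

```text
invalid input
```

step_arm(
  steps=[
    {"jaw":0,"ty":-0.005},
    {"jaw":0,"ty":-0.01},
    {"jaw":0,"ty":-0.015},
    {"jaw":0,"ty":-0.015},
  ],
)

```text
invalid input
```

```bash
cat >> h.py <<'E'
def look(tag,*cams):
    for c in cams:
        p,d=snapshot(c);save(tag+c,p);P=cloud(c,d).reshape(-1,3);col=p.reshape(-1,3)
        q=P[:,:2]-AX;r=np.hypot(*q.T);a=np.degrees(np.arctan2(q[:,1],q[:,0]))
        m=(r>.13)&(r<.143)&(P[:,2]>.008)&(P[:,2]<.030)&((a<5)|(a>30))&(a<60)&(a>-130)
        m2=(P[:,2]>.085)&(P[:,2]<.122)&(r>.085)&(r<.130);m3=(P[:,2]>.10)&(P[:,2]<.132)&(r>.14)&(r<.175)
        print(c,"lug",m.sum(),np.percentile(a[m],[5,50,95]).round(1) if m.any() else 0,"ball",m2.sum(),np.median(P[m2],0).round(3),np.median(a[m2]).round(1),"post",m3.sum(),np.median(a[m3]).round(1))
E
python3 -c "
from h import *
look('b','side','scene');rows()"
```

```text
side lug 41 [-104.4 -102.5  -99.5] ball 85 [0.6   0.028 0.105] 76.9 post 75 83.5
scene lug 23 [-104.2 -100.7  -99.1] ball 97 [0.608 0.037 0.109] 74.0 post 84 81.5
t 3.05 tcp [0.6489 0.0399 0.214 ] yaw [ 3.141e+00 -1.000e-03  1.442e+00] F [-0.85  0.16 -0.11] w 0.0007
```

step_arm(
  steps=[
    {"jaw":0,"tx":0,"ty":0,"tz":0.05,"ax":0,"ay":0,"az":0},
    {"jaw":0,"tx":0,"ty":0,"tz":0.1,"ax":0,"ay":0,"az":0},
    {"jaw":0,"tx":0,"ty":0,"tz":0.116,"ax":0,"ay":0,"az":0},
    {"jaw":0,"tx":0,"ty":0,"tz":0.116,"ax":0,"ay":0,"az":0},
    {"jaw":0,"tx":0,"ty":-0.008,"tz":0.116,"ax":0,"ay":0,"az":0},
    {"jaw":0,"tx":0,"ty":-0.014,"tz":0.116,"ax":0,"ay":0,"az":0},
    {"jaw":0,"tx":0,"ty":-0.02,"tz":0.116,"ax":0,"ay":0,"az":0},
    {"jaw":0,"tx":0,"ty":-0.026,"tz":0.116,"ax":0,"ay":0,"az":0},
  ],
)

```text
time: 3.85
tool_pos: [0.6258, 0.044, 0.1021]
ee_rot: [3.132, -0.004, 1.442]
wrist_force: [5.0, 2.0, 8.0]
width: 0.0005
```

step_arm(
  steps=[
    {"jaw":0,"tx":0,"ty":-0.005,"tz":0,"ax":0,"ay":0,"az":0},
    {"jaw":0,"tx":0,"ty":-0.01,"tz":0,"ax":0,"ay":0,"az":0},
    {"jaw":0,"tx":0,"ty":-0.015,"tz":0,"ax":0,"ay":0,"az":0},
    {"jaw":0,"tx":0,"ty":-0.015,"tz":0,"ax":0,"ay":0,"az":0},
  ],
)

```text
time: 4.25
tool_pos: [0.61, 0.0457, 0.1022]
ee_rot: [3.133, -0.003, 1.442]
wrist_force: [-0.5, 0.5, 0.4]
width: 0.0005
```

```bash
python3 -c "
from h import *
look('b','side','scene');rows()"
```

```text
side lug 42 [-104.6 -101.9  -99.4] ball 160 [0.591 0.035 0.109] 82.7 post 84 87.6
scene lug 24 [-104.2 -100.8  -99.4] ball 72 [0.609 0.052 0.11 ] 75.5 post 84 85.3
t 4.35 tcp [0.6098 0.0456 0.1009] yaw [ 3.135e+00 -3.000e-03  1.442e+00] F [ 0.27 -0.65  0.1 ] w 0.0006
```

```bash
python3 -c "
from h import *
a=cv2.imread('pics/bside.png')[140:240,300:420];b=cv2.imread('pics/bscene.png')[180:280,235:355]
cv2.imwrite('pics/v2.png',np.hstack([cv2.resize(x,(400,333),interpolation=2) for x in(a,b)]))"
```

```text
(no output)
```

View pics/v2.png

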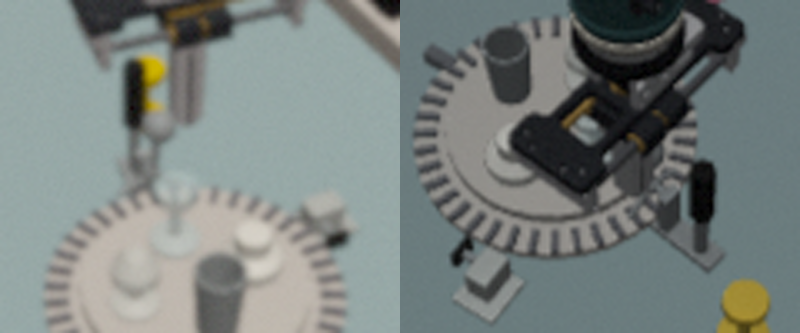

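step_arm(
  steps=[
    {"jaw":0,"tx":0,"ty":-0.005,"tz":0.002,"ax":0,"ay":0,"az":0},
    {"jaw":0,"tx":0,"ty":-0.01,"tz":0.002,"ax":0,"ay":0,"az":0},
    {"jaw":0,"tx":0,"ty":-0.014,"tz":0.002,"ax":0,"ay":0,"az":0},
    {"jaw":0,"tx":0,"ty":-0.014,"tz":0.002,"ax":0,"ay":0,"az":0},
    {"jaw":0,"tx":0,"ty":0.01,"tz":0.002,"ax":0,"ay":0,"az":0},
    {"jaw":0,"tx":0,"ty":0.04,"tz":0.002,"ax":0,"ay":0,"az":0},
    {"jaw":0.3,"tx":0,"ty":0.04,"tz":-0.05,"ax":0,"ay":0,"az":0},
    {"jaw":0.3,"tx":0,"ty":0.04,"tz":-0.07,"ax":0,"ay":0,"az":0},
  ],
)

```text
time: 5.15
tool_pos: [0.6505, 0.0401, 0.1727]
ee_rot: [3.134, -0.003, 1.442]
wrist_force: [0.1, -0.1, 1.6]
width: 0.0133
```

```bash
python3 -c "
from h import *
look('c','side','scene');rows()
p,d=snapshot('wrist');P=cloud('wrist',d).reshape(-1,3);r=np.hypot(*(P[:,:2]-AX).T)
for lo,hi,z in((.09,.128,.09),(.145,.18,.12)):
    m=(P[:,2]>z)&(P[:,2]<.135)&(r>lo)&(r<hi);print(m.sum(),np.median(P[m],0))
a=cv2.imread('pics/cside.png')[140:240,300:420];b=cv2.imread('pics/cscene.png')[180:280,235:355]
cv2.imwrite('pics/v3.png',np.hstack([cv2.resize(x,(400,333),interpolation=2) for x in(a,b)]))"
```

```text
side lug 44 [-104.7 -102.4  -99.6] ball 86 [0.561 0.035 0.106] 99.4 post 84 87.5
scene lug 22 [-104.4 -100.4  -98.7] ball 95 [0.569 0.045 0.109] 94.4 post 81 85.4
t 5.25 tcp [0.6517 0.0402 0.1762] yaw [ 3.126 -0.004  1.442] F [0.54 0.03 0.68] w 0.0214
836 [0.56682667 0.04706485 0.10726422]
562 [0.58781158 0.09346373 0.12542533]
```

View pics/v3.png

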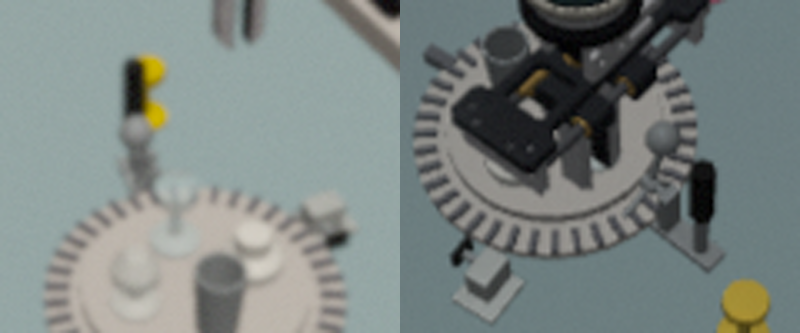

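```bash
python3 -c "
from h import *
rows(arc(86.4,.16,.176),arc(86.4,.16,.092))"
```

```text
t 5.3 tcp [0.6503 0.0403 0.1735] yaw [ 3.130e+00 -3.000e-03  1.442e+00] F [-0.64 -0.39 -1.31] w 0.025
t [ 0.0425 -0.0682 -0.0032] a [ 0.012 -0.003 -0.066]
t [ 0.0422 -0.0692  0.0808] a [ 0.012 -0.003 -0.066]
```

step_arm(
  steps=[
    {"jaw":0.34,"tx":0.042,"ty":-0.045,"tz":-0.003,"ax":0.01,"ay":-0.003,"az":-0.066},
    {"jaw":0.34,"tx":0.042,"ty":-0.069,"tz":-0.003,"ax":0.01,"ay":-0.003,"az":-0.066},
    {"jaw":0.34,"tx":0.042,"ty":-0.069,"tz":-0.003,"ax":0.01,"ay":-0.003,"az":-0.066},
    {"jaw":0.34,"tx":0.042,"ty":-0.069,"tz":0.02,"ax":0.01,"ay":-0.003,"az":-0.066},
    {"jaw":0.34,"tx":0.042,"ty":-0.069,"tz":0.045,"ax":0.01,"ay":-0.003,"az":-0.066},
    {"jaw":0.34,"tx":0.042,"ty":-0.069,"tz":0.07,"ax":0.01,"ay":-0.003,"az":-0.066},
    {"jaw":0.34,"tx":0.042,"ty":-0.069,"tz":0.081,"ax":0.01,"ay":-0.003,"az":-0.066},
    {"jaw":0.27,"tx":0.042,"ty":-0.069,"tz":0.081,"ax":0.01,"ay":-0.003,"az":-0.066},
  ],
)

```text
time: 6.1
tool_pos: [0.5864, 0.0904, 0.0884]
ee_rot: [-3.137, 0.001, 1.508]
wrist_force: [-0.3, -0.6, 0.2]
width: 0.0274
```

```bash
python3 -c "
from h import *
rows(*[arc(86.4+5*i) for i in range(1,6)])"
```

```text
t 6.1 tcp [0.5864 0.0904 0.0884] yaw [-3.137e+00  1.000e-03  1.508e+00] F [-0.26 -0.62  0.16] w 0.0274
t [ 0.0002 -0.0124 -0.0035] a [-0.004  0.001 -0.088]
t [-0.0016 -0.0262 -0.0034] a [-0.005  0.001 -0.175]
t [-0.0046 -0.0398 -0.0034] a [-0.005  0.001 -0.262]
t [-0.0088 -0.0532 -0.0033] a [-0.005  0.    -0.349]
t [-0.0142 -0.066  -0.0032] a [-0.005  0.    -0.437]
```

step_arm(
  steps=[
    {"jaw":0.27,"tx":-0.0004,"ty":-0.0112,"tz":-0.003,"ax":0,"ay":0,"az":-0.07},
    {"jaw":0.27,"tx":-0.0016,"ty":-0.0223,"tz":-0.003,"ax":0,"ay":0,"az":-0.14},
    {"jaw":0.27,"tx":-0.0035,"ty":-0.0333,"tz":-0.003,"ax":0,"ay":0,"az":-0.209},
    {"jaw":0.27,"tx":-0.0062,"ty":-0.0441,"tz":-0.003,"ax":0,"ay":0,"az":-0.279},
    {"jaw":0.27,"tx":-0.0096,"ty":-0.0547,"tz":-0.003,"ax":0,"ay":0,"az":-0.349},
  ],
)

```text
time: 6.6
tool_pos: [0.533, 0.0855, 0.0935]
ee_rot: [3.14, -0.002, 1.86]
wrist_force: [3.6, 4.0, -0.7]
width: 0.0254
```

```bash
python3 -c "
from h import *
look('d','side','scene');rows(*[arc(106.4+4*i) for i in range(1,4)])"
```

```text
side lug 36 [-91.5 -89.3 -86.5] ball 87 [0.518 0.029 0.103] 121.8 post 174 106.2
scene lug 14 [-89.1 -85.8 -84.6] ball 6 [0.522 0.027 0.107] 120.1 post 0 nan
t 6.7 tcp [0.5315 0.0842 0.0933] yaw [-3.139  0.     1.856] F [-0.2  -0.22  0.14] w 0.0255
t [-0.     -0.0096  0.0013] a [-0.002  0.    -0.07 ]
t [-0.0012 -0.0207  0.0013] a [-0.002  0.    -0.14 ]
t [-0.0031 -0.0317  0.0013] a [-0.002  0.    -0.21 ]
  return _methods._mean(a, axis=axis, dtype=dtype,
  ret = ret.dtype.type(ret / rcount)
```

step_arm(
  steps=[
    {"jaw":0.27,"tx":-0.0004,"ty":-0.0112,"tz":0,"ax":0,"ay":0,"az":-0.07},
    {"jaw":0.27,"tx":-0.0012,"ty":-0.018,"tz":0,"ax":0,"ay":0,"az":-0.12},
    {"jaw":0.27,"tx":-0.002,"ty":-0.024,"tz":0,"ax":0,"ay":0,"az":-0.16},
    {"jaw":0.27,"tx":-0.003,"ty":-0.03,"tz":0,"ax":0,"ay":0,"az":-0.2},
  ],
)

```text
time: 7.1
tool_pos: [0.5058, 0.0739, 0.0948]
ee_rot: [3.138, 0.0, 2.056]
wrist_force: [16.4, 8.7, -6.6]
width: 0.0253
```

```bash
python3 -W ignore -c "
from h import *
look('d','side','scene');rows(arc(96,z=.093),arc(70,z=.093),arc(64,z=.093))"
```

```text
side lug 22 [-79.6 -77.9 -74. ] ball 85 [0.499 0.019 0.103] 132.2 post 163 116.2
scene lug 11 [-78.8 -75.9 -74. ] ball 44 [0.509 0.024 0.106] 127.2 post 3 108.5
t 7.2 tcp [0.5061 0.0738 0.0948] yaw [3.137e+00 1.000e-03 2.055e+00] F [ 3.95  2.78 -1.66] w 0.0254
t [-0.0109  0.0567  0.0021] a [ 0.005 -0.     0.38 ]
t [-0.0519  0.1158  0.0024] a [ 0.005 -0.001  0.833]
t [-0.0649  0.1264  0.0025] a [ 0.004 -0.002  0.938]
```

step_arm(
  steps=[
    {"jaw":0.27,"tx":-0.0004,"ty":0.0112,"tz":0.001,"ax":0,"ay":0,"az":0.07},
    {"jaw":0.27,"tx":-0.0016,"ty":0.0223,"tz":0.001,"ax":0,"ay":0,"az":0.14},
    {"jaw":0.27,"tx":-0.0035,"ty":0.0333,"tz":0.001,"ax":0,"ay":0,"az":0.209},
    {"jaw":0.27,"tx":-0.0062,"ty":0.0441,"tz":0.001,"ax":0,"ay":0,"az":0.279},
    {"jaw":0.27,"tx":-0.0096,"ty":0.0547,"tz":0.001,"ax":0,"ay":0,"az":0.349},
    {"jaw":0.27,"tx":-0.0138,"ty":0.0651,"tz":0.001,"ax":0,"ay":0,"az":0.419},
    {"jaw":0.27,"tx":-0.0187,"ty":0.0751,"tz":0.001,"ax":0,"ay":0,"az":0.489},
    {"jaw":0.27,"tx":-0.0243,"ty":0.0848,"tz":0.001,"ax":0,"ay":0,"az":0.558},
  ],
)

```text
time: 8.0
tool_pos: [0.5931, 0.0911, 0.0947]
ee_rot: [3.138, -0.001, 1.492]
wrist_force: [-0.8, 0.3, 0.2]
width: 0.0253
```

```bash
python3 -W ignore -c "
from h import *
rows(*[arc(x,z=.093) for x in(80,76,72,68,64)])"
```

```text
t 8.0 tcp [0.5931 0.0911 0.0947] yaw [ 3.138e+00 -1.000e-03  1.492e+00] F [-0.81  0.28  0.18] w 0.0253
t [-0.001   0.0128  0.0018] a [ 0.004 -0.001  0.096]
t [-0.0025  0.0239  0.0018] a [ 0.004 -0.001  0.166]
t [-0.0047  0.0349  0.0019] a [ 0.004 -0.001  0.236]
t [-0.0077  0.0456  0.0019] a [ 0.003 -0.001  0.305]
t [-0.0114  0.0561  0.0019] a [ 0.003 -0.001  0.375]
```

step_arm(
  steps=[
    {"jaw":0.27,"tx":-0.001,"ty":0.0128,"tz":0.002,"ax":0,"ay":0,"az":0.08},
    {"jaw":0.27,"tx":-0.0025,"ty":0.0239,"tz":0.002,"ax":0,"ay":0,"az":0.15},
    {"jaw":0.27,"tx":-0.0047,"ty":0.0349,"tz":0.002,"ax":0,"ay":0,"az":0.22},
    {"jaw":0.27,"tx":-0.0077,"ty":0.0456,"tz":0.002,"ax":0,"ay":0,"az":0.29},
    {"jaw":0.27,"tx":-0.0114,"ty":0.0561,"tz":0.002,"ax":0,"ay":0,"az":0.36},
    {"jaw":0.27,"tx":-0.0114,"ty":0.0561,"tz":0.002,"ax":0,"ay":0,"az":0.36},
  ],
)

```text
time: 8.6
tool_pos: [0.6474, 0.0751, 0.093]
ee_rot: [-3.14, -0.0, 1.129]
wrist_force: [-4.7, 1.8, 0.9]
width: 0.0255
```

```bash
python3 -W ignore -c "
from h import *
look('e','side','scene');rows()"
```

```text
side lug 27 [-80.2 -78.7 -75. ] ball 86 [0.6   0.026 0.106] 76.9 post 166 65.1
scene lug 10 [-79.4 -76.  -74.1] ball 0 [nan nan nan] nan post 137 63.9
t 8.7 tcp [0.6474 0.0752 0.093 ] yaw [ 3.141 -0.     1.131] F [-4.64  1.12  1.51] w 0.0255
```

step_arm(
  steps=[
    {"jaw":0.27,"tx":-0.0004,"ty":-0.0112,"tz":0,"ax":0,"ay":0,"az":-0.07},
    {"jaw":0.27,"tx":-0.0016,"ty":-0.0223,"tz":0,"ax":0,"ay":0,"az":-0.14},
    {"jaw":0.27,"tx":-0.0035,"ty":-0.0333,"tz":0,"ax":0,"ay":0,"az":-0.209},
    {"jaw":0.27,"tx":-0.0062,"ty":-0.0441,"tz":0,"ax":0,"ay":0,"az":-0.279},
    {"jaw":0.27,"tx":-0.0096,"ty":-0.0547,"tz":0,"ax":0,"ay":0,"az":-0.349},
    {"jaw":0.27,"tx":-0.0138,"ty":-0.0651,"tz":0,"ax":0,"ay":0,"az":-0.419},
    {"jaw":0.27,"tx":-0.0187,"ty":-0.0751,"tz":0,"ax":0,"ay":0,"az":-0.489},
    {"jaw":0.27,"tx":-0.0243,"ty":-0.0848,"tz":0,"ax":0,"ay":0,"az":-0.558},
  ],
)

```text
time: 9.5
tool_pos: [0.563, 0.0904, 0.0947]
ee_rot: [3.133, -0.001, 1.691]
wrist_force: [2.4, 4.0, -0.1]
width: 0.0256
```

```bash
python3 -W ignore -c "
from h import *
look('e','side');rows(*[arc(x,z=.093) for x in(100,104,108,112,115.5)])"
```

```text
side lug 0 0 ball 85 [0.538 0.036 0.103] 111.6 post 182 95.2
t 9.55 tcp [0.5607 0.0899 0.0945] yaw [ 3.137 -0.     1.693] F [-1.54  0.44 -0.09] w 0.0253
t [ 0.0005 -0.0105  0.0015] a [ 0.004 -0.    -0.053]
t [-0.0005 -0.0216  0.0014] a [ 0.004 -0.    -0.122]
t [-0.0023 -0.0327  0.0014] a [ 0.004 -0.    -0.192]
t [-0.0048 -0.0436  0.0013] a [ 0.004  0.    -0.262]
t [-0.0076 -0.0529  0.0013] a [ 0.004  0.    -0.323]
```

step_arm(
  steps=[
    {"jaw":0.27,"tx":0.0,"ty":-0.0105,"tz":0.001,"ax":0,"ay":0,"az":-0.053},
    {"jaw":0.27,"tx":-0.0005,"ty":-0.0216,"tz":0.001,"ax":0,"ay":0,"az":-0.122},
    {"jaw":0.27,"tx":-0.0023,"ty":-0.0327,"tz":0.001,"ax":0,"ay":0,"az":-0.192},
    {"jaw":0.27,"tx":-0.0048,"ty":-0.0436,"tz":0.001,"ax":0,"ay":0,"az":-0.262},
    {"jaw":0.27,"tx":-0.0076,"ty":-0.0529,"tz":0.001,"ax":0,"ay":0,"az":-0.323},
    {"jaw":0.27,"tx":-0.0076,"ty":-0.0529,"tz":0.001,"ax":0,"ay":0,"az":-0.323},
  ],
)

```text
time: 10.15
tool_pos: [0.5095, 0.0755, 0.0942]
ee_rot: [3.136, 0.002, 2.014]
wrist_force: [0.2, 0.2, -0.2]
width: 0.0255
```

```bash
python3 -W ignore -c "
from h import *
look('f','side','scene');rows()
a=cv2.imread('pics/fside.png')[140:290,290:440];b=cv2.imread('pics/fscene.png')[150:300,220:370]
cv2.imwrite('pics/v4.png',np.hstack([cv2.resize(x,(400,400),interpolation=2) for x in(a,b)]))"
```

```text
side lug 0 0 ball 83 [0.5   0.02  0.103] 131.2 post 162 114.9
scene lug 0 0 ball 34 [0.51  0.024 0.106] 127.0 post 6 106.5
t 10.25 tcp [0.5098 0.0755 0.0937] yaw [3.137e+00 2.000e-03 2.013e+00] F [-0.79  0.71 -0.59] w 0.0253
```

View pics/v4.png

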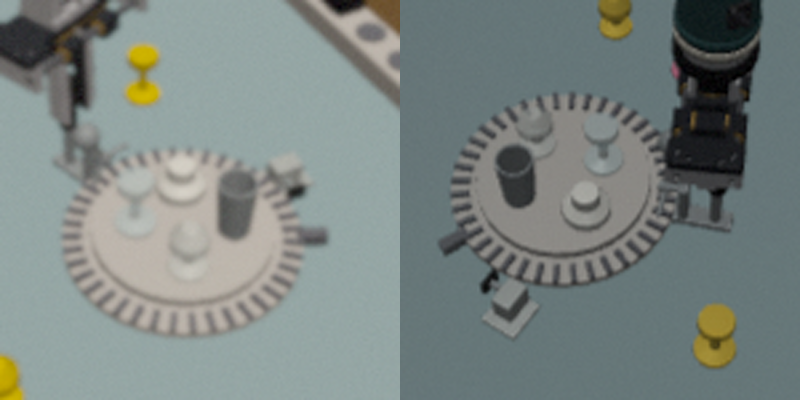

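```bash
python3 -W ignore - <<'E'
from h import *
for c in("side","scene"):
    p,d=snapshot(c);P=cloud(c,d).reshape(-1,3);np.savez(f"{c}f.npz",p=p,d=d)
    q=P[:,:2]-AX;r=np.hypot(*q.T);a=np.degrees(np.arctan2(q[:,1],q[:,0]));dark=p.reshape(-1,3).sum(1)
    for lo,hi in((.122,.130),(.130,.145)):
        m=(r>lo)&(r<hi)&(abs(a+15)<40)&(P[:,2]>.006)&(P[:,2]<.04)
        o=np.argsort(a[m]);print(c,lo,[(round(float(x),1),int(z*1000),int(k)) for x,z,k in zip(a[m][o],P[m][o,2],dark[m][o])][:40])
E
```

```text
side 0.122 [(-32.0, 17, 342), (-31.8, 12, 337), (-31.7, 20, 327), (-31.7, 24, 295), (-31.5, 12, 382), (-31.1, 22, 346), (-30.9, 14, 274), (-30.0, 24, 376), (-28.9, 21, 339), (-28.5, 24, 363), (-28.0, 23, 390), (-27.4, 25, 405), (-0.6, 23, 308), (-0.1, 14, 229), (-0.0, 17, 317), (-0.0, 10, 324), (0.0, 25, 363), (0.1, 22, 192), (0.8, 24, 306), (2.0, 23, 286), (8.7, 29, 405), (8.8, 23, 356), (9.0, 18, 360), (9.3, 12, 354), (9.5, 29, 425), (9.6, 10, 384), (9.9, 17, 365), (9.9, 30, 446), (9.9, 26, 390), (10.0, 21, 366), (10.1, 23, 378), (10.2, 12, 381), (10.2, 31, 482), (11.0, 20, 380), (11.3, 32, 506), (11.7, 28, 498), (11.8, 32, 512), (12.7, 32, 515), (13.1, 35, 526), (13.7, 31, 521)]
side 0.13 [(7.0, 7, 438), (7.9, 6, 406), (8.2, 7, 483), (8.3, 24, 393), (8.8, 25, 371), (8.9, 26, 411), (8.9, 28, 443), (8.9, 9, 408), (9.0, 13, 408), (9.0, 11, 374), (9.0, 6, 454), (9.1, 6, 349), (9.5, 28, 445), (9.5, 13, 374), (9.6, 31, 467), (9.8, 14, 405), (9.8, 6, 355), (9.9, 16, 370), (10.4, 30, 488), (11.5, 30, 497), (11.5, 28, 504), (11.8, 30, 518), (12.0, 31, 514), (12.8, 30, 516), (13.2, 30, 504)
[... 873 characters left out ...]
, 398), (18.7, 31, 417)]
scene 0.13 [(-46.3, 7, 341), (-36.3, 6, 340), (-15.0, 6, 335), (6.3, 7, 354), (7.3, 7, 376), (7.8, 6, 315), (9.3, 8, 400), (9.4, 24, 284), (9.4, 32, 354), (9.6, 22, 286), (10.0, 32, 330), (10.1, 33, 356), (10.1, 7, 299), (10.4, 13, 247), (10.4, 20, 210), (10.5, 28, 386), (10.5, 17, 221), (10.9, 35, 383), (11.0, 6, 399), (11.0, 32, 395), (11.4, 9, 199), (11.4, 31, 279), (11.5, 32, 401), (11.8, 19, 178), (12.0, 17, 181), (12.0, 32, 411), (12.2, 26, 239), (12.4, 31, 357), (12.5, 32, 399), (12.6, 6, 256), (12.7, 11, 186), (13.1, 7, 367), (13.3, 30, 401), (13.3, 34, 408), (13.4, 20, 177), (13.5, 31, 400), (13.6, 25, 203), (13.9, 31, 404), (14.1, 33, 305), (14.1, 10, 188)]
```

```bash
python3 -W ignore - <<'E'
from h import *
from scipy.optimize import least_squares
A0=np.array([.566,-.0685]);E=[]
for c in("side","scene"):
    P=np.load(c+"0.npz")["P"].reshape(-1,3)
    q=P[:,:2]-A0;r=np.hypot(*q.T);a=np.degrees(np.arctan2(q[:,1],q[:,0]))
    m=(P[:,2]>.010)&(P[:,2]<.0235)&(r>.10)&(r<.128)
    e=[]
    for lo in range(-180,180,6):
        k=m&(a>=lo)&(a<lo+6)
        if k.sum()>4 and not(-112<=lo<-90) and not(-6<lo<24) and not(60<lo<100):
            e.append(P[k][np.argsort(r[k])[-2],:2])
    e=np.array(e);s=least_squares(lambda x:np.hypot(*(e-x[:2]).T)-x[2],[*A0,.118],loss='soft_l1',f_scale=.0015);print(c,len(e),s.x.round(4));E.append(e)
e=np.vstack(E);s=least_squares(lambda x:np.hypot(*(e-x[:2]).T)-.118,A0,loss='soft_l1',f_scale=.0015);print(s.x.round(4));A=s.x
for c,n in(("side","sidef"),("scene","scenef")):
    f=np.load(n+".npz");P=cloud(c,f["d"]).reshape(-1,3);q=P[:,:2]-A;r=np.hypot(*q.T);a=np.degrees(np.arctan2(q[:,1],q[:,0]))
    m=(r>.124)&(r<.142)&(P[:,2]>.010)&(P[:,2]<.03)&(abs(a+15)<24)
    print(c,np.sort(a[m]).round(1))
    m=(P[:,2]>.10)&(P[:,2]<.127)&(abs(r-.16)<.015);print(np.median(P[m],0))
o=get_obs()["tool_pos"][:2]-A;print(np.hypot(*o),np.degrees(np.arctan2(o[1],o[0])))
for x in((.5061,.0738),(.6474,.0751)):
    o=np.array(x)-A;print(np.hypot(*o),np.degrees(np.arctan2(o[1],o[0])))
E
```

```text
side 47 [ 0.5597 -0.0677  0.1168]
scene 42 [ 0.561  -0.0655  0.1164]
[ 0.5606 -0.0665]
side [-30.3 -30.  -30.  -30.  -29.7 -29.6 -29.5 -29.2 -29.1 -29.1 -29.1 -29.
 -28.9 -28.7 -28.7 -28.7 -28.7 -28.7 -28.7 -28.6 -28.5 -28.4 -28.3 -28.1
 -28.  -27.9 -27.6 -27.4 -27.2 -27.1 -26.8 -26.5 -26.2 -26.2 -25.8 -25.7
 -25.6 -25.4 -25.1 -24.9 -24.8 -24.7 -24.4 -23.9 -23.9 -23.4 -23.4  -1.8
  -1.8  -1.7  -1.6  -1.6  -1.5  -1.5  -1.3  -1.3  -1.2  -1.2  -1.1  -0.9
  -0.9  -0.9  -0.8  -0.8  -0.7  -0.7  -0.4  -0.2  -0.1   0.4   0.5   0.5
   0.6   1.    1.3   3.5   3.8   4.7   5.4   5.5   5.7   7.    7.2   7.2
   7.6   7.6   7.8   8.    8.3   8.3   8.3   8.4   8.4   8.4   8.6   8.7
   8.7   8.7   8.8   8.8   8.9   8.9]
[0.5134329  0.07578389 0.11400596]
scene [-29.2 -29.  -29.  -28.9 -28.7 -28.4 -27.8 -27.4 -27.4 -27.3 -27.2 -27.1
 -27.1 -27.1 -27.  -26.8 -26.7 -26.4 -26.3 -26.  -25.4 -25.3 -25.1 -25.1
 -24.7 -24.7 -24.6 -24.6 -24.5 -24.4 -24.4 -24.4 -24.4 -24.3 -24.3 -24.1
 -24.  -23.9 -23.6 -23.6 -23.5 -23.5 -23.4 -23.   -0.8  -0.5  -0.3  -0.3
  -0.2   0.2   0.3   0.3   0.5   0.6   0.9   1.    1.1   1.2   1.3   1.3
   1.4   1.4   1.4   1.5   1.6   1.6   1.7   1.9   2.2   2.8   2.9   3.1
   3.2   3.2   4.2   4.6   4.7   5.7   5.7   6.2   6.8]
[0.53261176 0.08538288 0.10162397]
0.15102758001526823 109.7076624487902
0.15054666382342038 111.21884388520084
0.16612762070128514 58.49554037036195
```

```bash
sed -i 's/^AX=.*/AX=np.array([.562,-.067])/' h.py; python3 -W ignore -c "
from h import *
rows(*[arc(x,z=.093) for x in(107,103,99,95,91,87,83,79,75,71,67,63,59)])"
```

```text
t 10.35 tcp [0.5097 0.0756 0.0934] yaw [3.137e+00 2.000e-03 2.014e+00] F [-0.01 -0.84  0.26] w 0.0253
t [0.007  0.0095 0.0004] a [0.004 0.001 0.146]
t [0.005  0.0205 0.0005] a [0.004 0.001 0.216]
t [0.0022 0.0313 0.0005] a [0.004 0.001 0.286]
t [-0.0013  0.0419  0.0006] a [0.004 0.001 0.356]
t [-0.0056  0.0522  0.0006] a [0.005 0.001 0.426]
t [-0.0106  0.0622  0.0007] a [0.005 0.001 0.496]
t [-0.0162  0.0718  0.0007] a [0.005 0.    0.565]
t [-0.0225  0.081   0.0008] a [0.005 0.    0.635]
t [-0.0294  0.0898  0.0008] a [0.005 0.    0.705]
t [-0.037   0.098   0.0009] a [ 0.005 -0.     0.775]
t [-0.0451  0.1057  0.0009] a [ 0.005 -0.     0.845]
t [-0.0537  0.1129  0.0009] a [ 0.005 -0.     0.914]
t [-0.0627  0.1194  0.001 ] a [ 0.005 -0.001  0.984]
```

step_arm(
  steps=[
    {"jaw":0.27,"tx":0.006,"ty":0.0095,"tz":0,"ax":0,"ay":0,"az":0.12},
    {"jaw":0.27,"tx":0.005,"ty":0.0205,"tz":0,"ax":0,"ay":0,"az":0.216},
    {"jaw":0.27,"tx":0.0022,"ty":0.0313,"tz":0,"ax":0,"ay":0,"az":0.286},
    {"jaw":0.27,"tx":-0.0013,"ty":0.0419,"tz":0,"ax":0,"ay":0,"az":0.356},
    {"jaw":0.27,"tx":-0.0056,"ty":0.0522,"tz":0,"ax":0,"ay":0,"az":0.426},
    {"jaw":0.27,"tx":-0.0106,"ty":0.0622,"tz":0,"ax":0,"ay":0,"az":0.496},
    {"jaw":0.27,"tx":-0.0162,"ty":0.0718,"tz":0,"ax":0,"ay":0,"az":0.565},
    {"jaw":0.27,"tx":-0.0225,"ty":0.081,"tz":0,"ax":0,"ay":0,"az":0.635},
  ],
)

```text
time: 11.15
tool_pos: [0.5925, 0.0897, 0.093]
ee_rot: [3.14, 0.0, 1.375]
wrist_force: [-1.9, 0.1, 0.4]
width: 0.0258
```

```bash
python3 -W ignore -c "
from h import *
rows(*[arc(x,z=.093) for x in(76,72,68,64,60,59)])"
```

```text
t 11.15 tcp [0.5925 0.0897 0.093 ] yaw [3.14  0.    1.375] F [-1.89  0.06  0.43] w 0.0258
t [0.0002 0.0083 0.    ] a [0.002 0.    0.048]
t [-0.0007  0.0195  0.    ] a [0.002 0.    0.118]
t [-0.0024  0.0305  0.    ] a [0.002 0.    0.188]
t [-0.0049  0.0414  0.0001] a [ 0.002 -0.     0.258]
t [-0.0081  0.0521  0.0001] a [ 0.002 -0.     0.328]
t [-0.009   0.0547  0.0001] a [ 0.002 -0.     0.345]
```

step_arm(
  steps=[
    {"jaw":0.27,"tx":0,"ty":0.0083,"tz":0,"ax":0,"ay":0,"az":0.048},
    {"jaw":0.27,"tx":-0.0007,"ty":0.0195,"tz":0,"ax":0,"ay":0,"az":0.118},
    {"jaw":0.27,"tx":-0.0024,"ty":0.0305,"tz":0,"ax":0,"ay":0,"az":0.188},
    {"jaw":0.27,"tx":-0.0049,"ty":0.0414,"tz":0,"ax":0,"ay":0,"az":0.258},
    {"jaw":0.27,"tx":-0.0081,"ty":0.0521,"tz":0,"ax":0,"ay":0,"az":0.328},
    {"jaw":0.27,"tx":-0.009,"ty":0.0547,"tz":0,"ax":0,"ay":0,"az":0.345},
  ],
)

```text
time: 11.75
tool_pos: [0.6448, 0.0696, 0.0923]
ee_rot: [3.141, 0.001, 1.028]
wrist_force: [-3.6, 1.0, 1.0]
width: 0.0255
```

```bash
cat >> h.py <<'E'
def lug():
    for c in("side","scene"):
        p,d=snapshot(c);P=cloud(c,d).reshape(-1,3);q=P[:,:2]-AX;r=np.hypot(*q.T);a=np.degrees(np.arctan2(q[:,1],q[:,0]))
        m=(r>.124)&(r<.142)&(P[:,2]>.010)&(P[:,2]<.03)&(a>-40)&(a<7);s=np.sort(a[m]);g=np.argmax(np.diff(s))
        m3=(P[:,2]>.10)&(P[:,2]<.127)&(abs(r-.16)<.013);m2=(P[:,2]>.09)&(P[:,2]<.122)&(r>.09)&(r<.125)
        print(c,"lug from",s[0].round(1),"to",s[g].round(1),"buffer",s[g+1].round(1),"post",np.median(a[m3]).round(1),m3.sum(),"ball",np.median(a[m2]).round(1))
    o=get_obs();v=o["tool_pos"][:2]-AX;th=np.arctan2(v[1],v[0]);F=o["wrist_force"];print("tcp ang",np.degrees(th).round(2),"r",np.hypot(*v).round(4),"F",F.round(1),"Ftan(lean)",(F[0]*np.sin(th)-F[1]*np.cos(th)).round(2),"t",round(o["time"],2))
E
python3 -W ignore -c "
from h import *
lug();rows(*[arc(x,z=.093) for x in(62,65,68,71,74,77)])"
```

```text
side lug from -30.4 to -23.7 buffer -1.6 post 60.2 135 ball 68.5
scene lug from -29.7 to -22.8 buffer -0.9 post 58.2 129 ball 67.4
tcp ang 58.92 r 0.16 F [0.6 0.7 0.1] Ftan(lean) 0.19 t 11.85
t 11.85 tcp [0.6446 0.07   0.0925] yaw [ 3.14 -0.    1.03] F [0.61 0.65 0.14] w 0.0252
t [-0.0002 -0.0086 -0.0005] a [ 0.001 -0.    -0.052]
t [-0.0009 -0.0169 -0.0005] a [ 0.001  0.    -0.105]
t [-0.002  -0.0253 -0.0005] a [ 0.001  0.    -0.157]
t [-0.0035 -0.0335 -0.0006] a [ 0.001  0.    -0.209]
t [-0.0054 -0.0416 -0.0006] a [ 0.001  0.    -0.262]
t [-0.0078 -0.0497 -0.0006] a [ 0.001  0.    -0.314]
```

step_arm(
  steps=[
    {"jaw":0.27,"tx":0,"ty":-0.0086,"tz":0,"ax":0,"ay":0,"az":-0.052},
    {"jaw":0.27,"tx":-0.0009,"ty":-0.0169,"tz":0,"ax":0,"ay":0,"az":-0.105},
    {"jaw":0.27,"tx":-0.002,"ty":-0.0253,"tz":0,"ax":0,"ay":0,"az":-0.157},
    {"jaw":0.27,"tx":-0.0035,"ty":-0.0335,"tz":0,"ax":0,"ay":0,"az":-0.209},
    {"jaw":0.27,"tx":-0.0054,"ty":-0.0416,"tz":0,"ax":0,"ay":0,"az":-0.262},
    {"jaw":0.27,"tx":-0.0078,"ty":-0.0497,"tz":0,"ax":0,"ay":0,"az":-0.314},
  ],
)

```text
time: 12.45
tool_pos: [0.5987, 0.0895, 0.0924]
ee_rot: [3.137, -0.001, 1.347]
wrist_force: [3.2, -0.2, -1.5]
width: 0.0255
```

```bash
python3 -W ignore -c "
from h import *
lug();rows()"
```

```text
side lug from -19.5 to -12.9 buffer -1.7 post 76.1 133 ball 89.5
scene lug from -18.2 to -11.5 buffer -0.9 post 74.5 96 ball nan
tcp ang 77.27 r 0.1605 F [ 0.   0.5 -0.1] Ftan(lean) -0.09 t 12.55
t 12.55 tcp [0.5974 0.0896 0.0926] yaw [3.14  0.    1.345] F [ 0.03  0.54 -0.12] w 0.0255
```

step_arm(
  steps=[
    {"jaw":0.27,"tx":-0.0001,"ty":-0.0056,"tz":0,"ax":0,"ay":0,"az":-0.035},
    {"jaw":0.27,"tx":-0.0004,"ty":-0.0112,"tz":0,"ax":0,"ay":0,"az":-0.07},
    {"jaw":0.27,"tx":-0.0009,"ty":-0.0167,"tz":0,"ax":0,"ay":0,"az":-0.105},
    {"jaw":0.27,"tx":-0.0016,"ty":-0.0223,"tz":0,"ax":0,"ay":0,"az":-0.14},
    {"jaw":0.27,"tx":-0.0016,"ty":-0.0223,"tz":0,"ax":0,"ay":0,"az":-0.14},
  ],
)

```text
time: 13.05
tool_pos: [0.5753, 0.0931, 0.0928]
ee_rot: [3.139, 0.0, 1.485]
wrist_force: [0.5, 0.1, 0.1]
width: 0.0256
```

```bash
python3 -W ignore -c "
from h import *
lug();rows()"
```

```text
side lug from -10.6 to 1.3 buffer 3.9 post 85.7 165 ball 98.8
scene lug from -9.9 to -3.6 buffer -1.0 post 81.9 74 ball 89.9
tcp ang 85.24 r 0.1605 F [ 0.3 -0.   0.8] Ftan(lean) 0.26 t 13.15
t 13.15 tcp [0.5753 0.093  0.0927] yaw [3.14  0.    1.484] F [ 0.26 -0.04  0.79] w 0.0255
```

step_arm(
  steps=[
    {"jaw":0.27,"tx":0,"ty":-0.0015,"tz":0,"ax":0,"ay":0,"az":-0.01},
    {"jaw":0.27,"tx":0,"ty":-0.003,"tz":0,"ax":0,"ay":0,"az":-0.02},
    {"jaw":0.27,"tx":0,"ty":-0.004,"tz":0,"ax":0,"ay":0,"az":-0.025},
    {"jaw":0.27,"tx":-0.0001,"ty":-0.005,"tz":0,"ax":0,"ay":0,"az":-0.03},
    {"jaw":0.27,"tx":-0.0001,"ty":-0.006,"tz":0,"ax":0,"ay":0,"az":-0.037},
  ],
)

```text
time: 13.65
tool_pos: [0.5695, 0.0934, 0.0928]
ee_rot: [3.14, 0.0, 1.522]
wrist_force: [2.7, -0.4, -1.7]
width: 0.0251
```

```bash
python3 -W ignore -c "
from h import *
lug();rows()"
```

```text
side lug from -8.3 to 1.8 buffer 3.9 post 87.8 159 ball 100.9
scene lug from -7.4 to 6.1 buffer 7.0 post 82.4 54 ball 93.0
tcp ang 87.43 r 0.1606 F [ 2.4 -0.2 -1.3] Ftan(lean) 2.42 t 13.75
t 13.75 tcp [0.5692 0.0935 0.0928] yaw [3.14  0.    1.521] F [ 2.42 -0.21 -1.33] w 0.0254
```

step_arm(
  steps=[
    {"jaw":0.27,"tx":0,"ty":-0.0005,"tz":0,"ax":0,"ay":0,"az":-0.003},
    {"jaw":0.27,"tx":0,"ty":-0.001,"tz":0,"ax":0,"ay":0,"az":-0.006},
    {"jaw":0.27,"tx":0,"ty":-0.001,"tz":0,"ax":0,"ay":0,"az":-0.006},
  ],
)

```text
time: 14.05
tool_pos: [0.5681, 0.0935, 0.0928]
ee_rot: [3.14, 0.0, 1.528]
wrist_force: [2.4, -0.3, -1.3]
width: 0.0257
```

step_arm(
  steps=[
    {"jaw":0.27,"tx":0,"ty":-0.0005,"tz":0,"ax":0,"ay":0,"az":-0.003},
    {"jaw":0.27,"tx":0,"ty":-0.001,"tz":0,"ax":0,"ay":0,"az":-0.006},
    {"jaw":0.27,"tx":0,"ty":-0.001,"tz":0,"ax":0,"ay":0,"az":-0.006},
  ],
)

```text
time: 14.35
tool_pos: [0.5671, 0.0936, 0.0928]
ee_rot: [3.14, 0.0, 1.534]
wrist_force: [2.1, 0.2, -1.5]
width: 0.0257
```

step_arm(
  steps=[
    {"jaw":0.27,"tx":0,"ty":-0.0005,"tz":0,"ax":0,"ay":0,"az":-0.003},
    {"jaw":0.27,"tx":0,"ty":-0.001,"tz":0,"ax":0,"ay":0,"az":-0.006},
    {"jaw":0.27,"tx":0,"ty":-0.001,"tz":0,"ax":0,"ay":0,"az":-0.006},
  ],
)

```text
time: 14.65
tool_pos: [0.5659, 0.0937, 0.0928]
ee_rot: [3.14, 0.0, 1.54]
wrist_force: [2.7, -0.4, -2.1]
width: 0.0255
```

step_arm(
  steps=[
    {"jaw":0.27,"tx":0,"ty":-0.0005,"tz":0,"ax":0,"ay":0,"az":-0.003},
    {"jaw":0.27,"tx":0,"ty":-0.001,"tz":0,"ax":0,"ay":0,"az":-0.006},
    {"jaw":0.27,"tx":0,"ty":-0.001,"tz":0,"ax":0,"ay":0,"az":-0.006},
  ],
)

```text
time: 14.95
tool_pos: [0.5652, 0.0936, 0.0927]
ee_rot: [3.14, 0.0, 1.546]
wrist_force: [3.3, 0.2, -2.6]
width: 0.0256
```

step_arm(
  steps=[
    {"jaw":0.27,"tx":0,"ty":-0.0006,"tz":0,"ax":0,"ay":0,"az":0},
    {"jaw":0.27,"tx":0,"ty":-0.0006,"tz":0,"ax":0,"ay":0,"az":0},
  ],
)

```text
time: 15.15
tool_pos: [0.5649, 0.0937, 0.0928]
ee_rot: [3.139, 0.0, 1.546]
wrist_force: [5.9, -0.4, -2.7]
width: 0.0255
```

step_arm(
  steps=[
    {"jaw":0.27,"tx":0,"ty":-0.0006,"tz":0,"ax":0,"ay":0,"az":0},
    {"jaw":0.27,"tx":0,"ty":-0.0006,"tz":0,"ax":0,"ay":0,"az":0},
  ],
)

```text
time: 15.35
tool_pos: [0.5647, 0.0937, 0.0928]
ee_rot: [3.138, 0.0, 1.546]
wrist_force: [5.6, -0.2, -3.1]
width: 0.0255
```

step_arm(
  steps=[
    {"jaw":0.27,"tx":0,"ty":-0.0007,"tz":0,"ax":0,"ay":0,"az":0},
    {"jaw":0.27,"tx":0,"ty":-0.001,"tz":0,"ax":0,"ay":0,"az":0},
    {"jaw":0.27,"tx":0,"ty":-0.001,"tz":0,"ax":0,"ay":0,"az":0},
  ],
)

```text
time: 15.65
tool_pos: [0.5645, 0.0937, 0.0927]
ee_rot: [3.136, 0.0, 1.546]
wrist_force: [6.2, -0.5, -3.6]
width: 0.0256
```

```bash
python3 -W ignore -c "
from h import *
lug()"
```

```text
side lug from -6.5 to 1.6 buffer 3.4 post 89.2 157 ball 102.8
scene lug from -6.1 to -6.1 buffer -5.2 post 85.9 50 ball 94.8
tcp ang 89.12 r 0.1607 F [ 6.5  0.5 -4.3] Ftan(lean) 6.45 t 15.75
```

step_arm(
  steps=[
    {"jaw":0.27,"tx":0,"ty":-0.001,"tz":0,"ax":0,"ay":0,"az":0},
    {"jaw":0.27,"tx":0,"ty":-0.0015,"tz":0,"ax":0,"ay":0,"az":0},
    {"jaw":0.27,"tx":0,"ty":-0.0015,"tz":0,"ax":0,"ay":0,"az":0},
  ],
)

```text
time: 16.05
tool_pos: [0.5641, 0.0938, 0.0927]
ee_rot: [3.133, -0.0, 1.546]
wrist_force: [7.3, 0.6, -3.6]
width: 0.0254
```

```bash
python3 -W ignore -c "
from h import *
rows()"
```

```text
t 16.05 tcp [0.5641 0.0938 0.0927] yaw [ 3.133 -0.     1.546] F [ 7.3   0.59 -3.62] w 0.0254
```

step_arm(
  steps=[
    {"jaw":0.27,"tx":0,"ty":-0.0015,"tz":0,"ax":0.003,"ay":0,"az":0},
    {"jaw":0.27,"tx":0,"ty":-0.0015,"tz":0,"ax":0.007,"ay":0,"az":0},
    {"jaw":0.27,"tx":0,"ty":-0.0015,"tz":0,"ax":0.007,"ay":0,"az":0},
  ],
)

```text
time: 16.35
tool_pos: [0.5639, 0.0938, 0.0928]
ee_rot: [3.138, -0.0, 1.545]
wrist_force: [6.9, 0.8, -3.0]
width: 0.0256
```

step_arm(
  steps=[
    {"jaw":0.27,"tx":0,"ty":-0.0015,"tz":0,"ax":0.007,"ay":0,"az":0},
    {"jaw":0.27,"tx":0,"ty":-0.0018,"tz":0,"ax":0.008,"ay":0,"az":0},
    {"jaw":0.27,"tx":0,"ty":-0.0018,"tz":0,"ax":0.008,"ay":0,"az":0},
  ],
)

```text
time: 16.65
tool_pos: [0.5638, 0.0938, 0.0928]
ee_rot: [-3.141, -0.0, 1.545]
wrist_force: [8.5, 0.4, -5.4]
width: 0.0255
```

step_arm(
  steps=[
    {"jaw":0.27,"tx":0,"ty":-0.002,"tz":0,"ax":0,"ay":0,"az":0},
    {"jaw":0.27,"tx":0,"ty":-0.0023,"tz":0,"ax":0,"ay":0,"az":0},
    {"jaw":0.27,"tx":0,"ty":-0.0026,"tz":0,"ax":0,"ay":0,"az":0},
    {"jaw":0.27,"tx":0,"ty":-0.0026,"tz":0,"ax":0,"ay":0,"az":0},
  ],
)

```text
time: 17.05
tool_pos: [0.5633, 0.0939, 0.0928]
ee_rot: [3.137, -0.001, 1.545]
wrist_force: [10.2, 0.4, -5.5]
width: 0.0253
```

```bash
python3 -W ignore -c "
from h import *
lug();rows()"
```

```text
side lug from -6.5 to 1.9 buffer 3.3 post 90.0 164 ball 102.8
scene lug from -5.6 to 3.3 buffer 4.4 post 86.6 50 ball 95.1
tcp ang 89.54 r 0.1609 F [10.2 -0.2 -5.4] Ftan(lean) 10.16 t 17.15
t 17.15 tcp [0.5633 0.0939 0.0928] yaw [ 3.137e+00 -1.000e-03  1.545e+00] F [10.16 -0.24 -5.39] w 0.0253
```

step_arm(
  steps=[
    {"jaw":0.27,"tx":0,"ty":-0.0026,"tz":0,"ax":0.002,"ay":0,"az":0},
    {"jaw":0.27,"tx":0,"ty":-0.0029,"tz":0,"ax":0.004,"ay":0,"az":0},
    {"jaw":0.27,"tx":0,"ty":-0.0031,"tz":0,"ax":0.004,"ay":0,"az":0},
    {"jaw":0.27,"tx":0,"ty":-0.0031,"tz":0,"ax":0.004,"ay":0,"az":0},
    {"jaw":0.27,"tx":0,"ty":-0.0031,"tz":0,"ax":0.004,"ay":0,"az":0},
  ],
)

```text
time: 17.65
tool_pos: [0.5629, 0.0939, 0.0927]
ee_rot: [3.135, -0.001, 1.545]
wrist_force: [11.4, 0.4, -7.5]
width: 0.0257
```

```bash
python3 -W ignore -c "
from h import *
lug()"
```

```text
side lug from -6.4 to 4.1 buffer 5.7 post 90.6 152 ball 103.4
scene lug from -5.5 to 5.0 buffer 6.2 post 87.2 43 ball nan
tcp ang 89.67 r 0.1609 F [11.5  0.4 -6.6] Ftan(lean) 11.47 t 17.75
```

step_arm(
  steps=[
    {"jaw":0.27,"tx":0,"ty":-0.0015,"tz":0,"ax":0.004,"ay":0,"az":0},
    {"jaw":0.27,"tx":0,"ty":0,"tz":0,"ax":0.004,"ay":0,"az":0},
    {"jaw":0.27,"tx":0,"ty":0.0015,"tz":0,"ax":0.004,"ay":0,"az":0},
    {"jaw":0.4,"tx":0,"ty":0.003,"tz":0,"ax":0.004,"ay":0,"az":0},
    {"jaw":0.4,"tx":0,"ty":0.003,"tz":0,"ax":0.004,"ay":0,"az":0},
    {"jaw":0.4,"tx":0,"ty":0.003,"tz":0,"ax":0.004,"ay":0,"az":0},
  ],
)

```text
time: 18.35
tool_pos: [0.5652, 0.0939, 0.0927]
ee_rot: [3.14, -0.001, 1.545]
wrist_force: [0.2, 0.7, -0.2]
width: 0.0374
```

```bash
python3 -W ignore -c "
from h import *
lug()"
```

```text
side lug from -7.0 to 1.9 buffer 3.7 post 89.0 162 ball 102.2
scene lug from -6.1 to -0.9 buffer -0.2 post 86.1 41 ball nan
tcp ang 88.78 r 0.1609 F [ 0.1 -0.5  0.3] Ftan(lean) 0.14 t 18.45
```

Free of contact, and the lug sprang back only slightly. Lift straight up.

step_arm(
  steps=[
    {"jaw":0.4,"tx":0,"ty":0,"tz":-0.02,"ax":0,"ay":0,"az":0},
    {"jaw":0.4,"tx":0,"ty":0,"tz":-0.05,"ax":0,"ay":0,"az":0},
    {"jaw":0.4,"tx":0,"ty":0,"tz":-0.09,"ax":0,"ay":0,"az":0},
    {"jaw":0.4,"tx":0.03,"ty":0,"tz":-0.13,"ax":0,"ay":0,"az":0},
    {"jaw":0.4,"tx":0.08,"ty":0,"tz":-0.13,"ax":0,"ay":0,"az":0},
    {"jaw":0.4,"tx":0.12,"ty":0,"tz":-0.13,"ax":0,"ay":0,"az":0},
    {"jaw":0.4,"tx":0.12,"ty":0,"tz":-0.13,"ax":0,"ay":0,"az":0},
  ],
)

```text
time: 19.15
tool_pos: [0.5674, 0.2182, 0.223]
ee_rot: [3.14, -0.003, 1.551]
wrist_force: [-0.6, -0.8, 0.1]
width: 0.0377
```

```bash
python3 -W ignore -c "
from h import *
lug();look('g','side','scene')
a=cv2.imread('pics/gside.png')[140:290,290:440];b=cv2.imread('pics/gscene.png')[150:300,220:370]
cv2.imwrite('pics/v5.png',np.hstack([cv2.resize(x,(400,400),interpolation=2) for x in(a,b)]))"
```

```text
side lug from -7.0 to 1.9 buffer 3.8 post 88.9 67 ball 102.6
scene lug from -6.1 to 5.4 buffer 6.2 post 85.5 54 ball 97.8
tcp ang 88.82 r 0.2813 F [ 0.5 -0.8  0.2] Ftan(lean) 0.55 t 19.25
side lug 32 [-6.  -4.   1.4] ball 86 [0.539 0.035 0.103] 102.5 post 79 88.5
scene lug 49 [-5.2  0.   3.6] ball 92 [0.547 0.046 0.106] 97.4 post 85 85.9
```

View pics/v5.png

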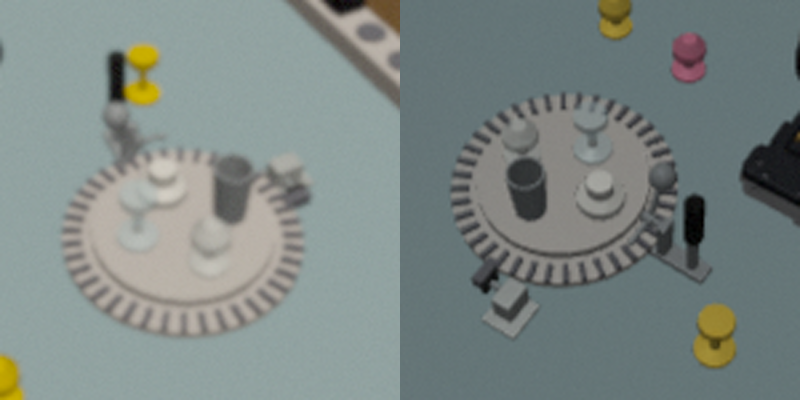

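```bash
python3 -c "
from bench import *
print(close_job())"
```

```text
the job is handed in; nothing more can be done
None
```

I tipped the toggle over to the anticlockwise side, ratcheted the turntable round in three strokes, and pressed the lug onto the sprung stop. I then let go, backed the arm clear and handed the job in at about 19.4 s. No verdict was reported.

**Press:** I built the force up to about 11.5 N at the handle and held it there about 0.3 s. By my estimate that put about 10 to 11 N on the stop. That figure comes from the wrist reading and the stated friction, because the contact itself is not measured.

**Last checks:**
- **Lug:** it sits on the buffer. The camera angles alone put it about 1.4 degrees (3 mm) past the free buffer's face. I trusted the contact instead: friction alone could hold the buffer in by at most about 0.4 mm.
- **Toggle:** it leans fully anticlockwise, about 0.45 rad.
- **Things on the turntable:** all four stand upright on the plate.
- **Robot:** the gripper is clear of everything, with no force on the wrist.
- **Other things on the shelf:** I did not re-measure the ornament, food jar, feed bottle and collar at the end. The arm passed above them and never worked near them.

**What disagreed:**
- **Axis position:** my first fit of the turntable's axis was about 16 mm off. I noticed in mid-job that the lug's distance from it did not add up, and refitted before the last stroke. It did no harm because the gripper held the post loosely.
- **Toggle push:** the first push only brought the toggle about upright and moved the handle about 4 degrees, so a second push was needed.

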